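Clear the disc sander's table and start the sander

TASK

An oak piece has been left on the disc sander's table, with one end right up by the disc. Lift it off, lay it flat on the floor of the plywood crate without dropping it, and only then start the sander: press its start button (the plain flat one) fully down and let it spring back out. Keep off the mushroom-headed stop button, and leave the mitre gauge, the try square and the loose gouge as they are.

Things in the scene. Friction and masses are not known exactly. Their poses are not given: they have to be found in the camera images.
- sander: Green bench-top disc sander, fixed, standing sideways: its front faces the robot's right. Origin: at bench height, 5 mm in front of the abrasive disc's face, midway across; +x from its front to its back, +y towards the robot, z up. Upright disc 200 mm across, centre at z = 170 mm, right behind the work table; its housing (226 mm across, top at z = 283 mm) and motor behind that, to x = 255 mm
- table_edge (a point): Middle of the front edge, on top, of the sander's level dark work table; axes as the sander. The table is 12 mm thick, reaches 150 mm back from here to the disc and is 300 mm wide (150 mm each way along y); top 165 mm above the bench; a shallow slot runs across it 75 mm behind the edge
- panel_middle (a point): Middle of the sander's control panel, 210 mm wide, 122 mm along the slope; z points out of it, 35 degrees from vertical, to the front and up; y as the sander. Its upper part lies under the work table. Start button on the +y half, stop on the -y half. The table overhead leaves no room for a hand straight above the buttons: come in square to the panel
- start_button (a joint): How far the start button is pushed in, m: 0 out, 0.006 fully down. Spring: 1.5 N to begin, 5 N at the bottom; it comes back out by itself
- start_top (a point): Middle of the start button's flat face: black round cap, 30 mm across, 10 mm off the sloping panel (4 mm when fully down), in a steel bezel 37 mm across and 1.5 mm high. z points out of the panel, square to it (35 degrees from vertical, to the sander's front); y as the sander. The work table's front edge is 14 mm further back and 112 mm higher
- stop_button (a joint): How far the stop button is pushed in, m: 0 out, 0.004 fully down
- stop_top (a point): Top of the stop button: a black domed mushroom head of 40 mm diameter that stands 24.5 mm off the panel, 72 mm from the start button towards the sander's -y; z points out of the panel, square to it
- mitre_fence (a point): Mitre gauge in the slot of the work table, on its half away from the robot (-y): aluminium fence 110 mm long (along x), 10 mm thick, 31 mm high, on a steel bar, with a round plate and black knob behind it (top 42 mm above the table). This point is on the fence's top edge, on the face towards the oak piece; axes as the sander. It slides along y if pushed
- oak_piece: Squared brown oak piece with three carved roundels on top, 120 mm long (x), 38 mm wide (y), 32 mm high, about 0.11 kg. It lies on the sander's table, one end 2 to 12 mm from the disc. Origin: middle of its underside; z up. Its +x end is the one by the disc
- oak_middle (a point): Centre of the oak piece, 16 mm above its origin, same axes
- crate: Open plywood crate, fixed, 200 mm (x) by 260 mm (y) outside, 55 mm high, walls and floor 8 mm thick, on the bench to the right of the sander's front. Origin: middle of its underside, z up. Two small wood scraps (25 mm high) lie in it at its right-hand end, y from -120 to -70 mm; the rest of the floor is free
- gouge: Carving gouge with yellow-brown handle and 24 mm steel blade, 250 mm long, 26 mm high, lying on the bench along its own x (blade to +x), beyond the crate; origin under its middle. To be left alone
- square: Try square lying flat on the bench near the robot, in front of the sander, 18 mm high: dark wooden stock 85 mm long along its y at x = -45 mm, steel blade along +x to x = 84 mm; origin on the bench. To be left alone
There are look-alikes about, which are no part of the job. Of the things like the oak_piece, leave any that is orange, purple or yellow; of the rest the larger one is meant.

How it is judged:
By the outcome, as a careful person would: the job done as asked, in the order asked, and still so for the second after the job is handed in, with the robot touching nothing.
It also fails if it takes over 48 s, if anything falls off the work surface, if the arm or the gripper's body presses on something with over 40 N, if the wrist force passes 120 N, or if a joint passes its speed limit or range.

ROBOT

A 7-joint arm with a two-finger parallel gripper is mounted at the origin on the work surface. World frame = base frame: x ahead of the robot, y to its left, z up, the work surface at z = 0. Lengths are in m, angles in rad, forces in N, time in s.
With the tool pointing down it reaches from about 0.4 to 0.85 m from the base axis. Payload 10.4 kg.
Tool frame: the origin (TCP) lies at the very end of the fingers, on their centre line; the grasp point (between the pads) lies 19 mm behind it; z points along the fingers, y is the direction in which the jaws open and shut (so a half turn about z gives the same grasp; the last joint's range is limited). The gripper opens to 87 mm and grips with 3 to 60 N. Pads are 19 mm wide; open, the fingers measure 117 mm over their backs; the gripper's body (75 mm by 190 mm) begins 51 mm behind the grasp point.
Start: joints at [-1.196, 0.332, -0.065, 1.46, 0.022, 1.35, -0.088], TCP at [0.242, 0.576, 0.223] pointing down, gripper open.
Joint ranges: [-2.6, 2.6], [-0.5, 2.12], [-1.47, 1.34], [0.16, 2.42], [-1.27, 4.41], [0.06, 2.06], [-2.6, 2.6]. Speed limits (rad/s): [2.22, 2.22, 2.79, 2.79, 3.14, 3.14, 3.14].

INTERFACE

Orientations are given as a rotation vector (axis times angle).
In Python, from plant import r gives the robot as it stands. The module is installed in compiled form; this text tells all that it offers.
- The arm moves only by the tool jog_arm, never from a script. Its argument "deltas" is one flat list of numbers, 5 for each row, row after row: the opening in per cent of the stroke, from 0 (shut) to 100 (fully open), then the shift along the world's x, y, z in m, then the turn about the world's z in degrees. A call has 1 to 12 rows; each row shifts and turns the commanded pose from where the row before left it; what a row does not reach is not made up. A row lasts 1/10 s, in which the tool goes at most 50 mm and 8.59 degrees, less where a joint would pass 70% of its speed; a pose out of reach is approached as far as the arm can. A call with a gripper value outside its range is refused whole. The fingers move at their own pace and stop on an object; "grip_force" is the grip in N (left out, the last holds). Time passes only in rows, so rows that do not move let the fingers close. It gives the time, the measured TCP pose, the force and the opening at its end, in the units of the state.
- r.get_state(): the state, without advancing time (a new reading comes with each control period).
- r.read_camera(name): name is "side" or "top" or "wrist"; returns a dict with "img" (384x512x3 uint8, red, green, blue), "camera_matrix" (3x3 intrinsics, pixels), "dist" ([k1, k2, p1, p2, k3] as OpenCV has them; the pictures are not rectified), "world_to_cam" (4x4, takes a point from world to camera coordinates); the wrist camera has in their place "mount" (4x4, takes a point from camera to tool coordinates, whose origin is the TCP and whose axes are the flange's). Camera axes: x right, y down, z forward; pixel columns grow to the right and rows downward; lengths in m; the calibration is good to about 2 mm. A picture is of the moment at which its call begins: read the wrist's pose just before it. There is no depth.
- r.finish_job(): hands the job in, once; it reports no verdict.
Trained networks look in a picture, given as the dict that the camera call returned (one of the last four; its "shot" number tells which), for a name from the list of things; names that differ only in an ending like _2 or _b are one class to them, and where a whole thing is asked for, a point or a joint stands for the part that bears it (a point fixed in the world has none). Each returns a list of dicts, best first, with "score" (0 to 1); they miss things now and then, are a little off and sometimes report something else, mostly with a low value. They report only what shows in the picture. A call takes as long as a camera call. They do not tell look-alikes from the thing itself.
- r.cut_out(picture, query): "region" (384x512 bool, what is visible of it) and "rect" ([left, top, width, height] in pixels, round what is visible of it).
The state is a dict: "time_s": time; "qpos": joint angles; "qd": joint speeds; "effort": joint torques, N m; "tcp_pos": TCP position; "tool_rot": TCP orientation; "wrist_force": force on the tool from outside, world axes, zero at the start; "ft_torque": the same for the moment, N m; "opening": finger opening in m.
Only numpy, scipy, OpenCV 4.12 (cv2) and the standard library are available. Lean on these libraries where they do the work, as an engineer would, in place of code of your own. Each camera call takes 0.05 s, during which the arm holds its last target. There are 200 camera calls.

## Working session

There is one attempt and no reset: what is moved stays moved. The work goes in short steps, Python scripts to look and compute and a tool call to move; the robot and the scene stay as the last step left them, time stands still between calls to the robot, and variables do not carry over. Pictures are saved under pics/ and viewed, about 8 in all and at most 12, crops included, and the job is handed in when it is done.

Besides the shell and the picture viewer there is one more tool, called after "Call:" as a command line: name --argument value ..., lists and objects as JSON in quotes. jog_arm: Moves the arm, as the interface text tells. Its arguments: {"type":"object","properties":{"deltas":{"type":"array"},"grip_force":{"type":"number"}},"required":["deltas"]}

```bash
mkdir -p pics; cat > h.py <<'E'
import numpy as np, cv2
from plant import r
from scipy.spatial.transform import Rotation as R
def save(n,img): cv2.imwrite('pics/'+n,img[:,:,::-1])
def cam(p):
    K=np.array(p['camera_matrix']);d=np.array(p['dist'])
    if 'world_to_cam' in p: W=np.array(p['world_to_cam'])
    else: W=p['W']
    return K,d,W
def wrist():
    s=r.get_state();p=r.read_camera('wrist')
    T=np.eye(4);T[:3,:3]=R.from_rotvec(s['tool_rot']).as_matrix();T[:3,3]=s['tcp_pos']
    p['W']=np.linalg.inv(T@np.array(p['mount']));return p
def onplane(p,uv,z):
    K,d,W=cam(p);uv=np.array(uv,float).reshape(-1,1,2)
    n=cv2.undistortPoints(uv,K,d)[:,0];n=np.c_[n,np.ones(len(n))]
    C=-W[:3,:3].T@W[:3,3];D=n@W[:3,:3]
    return C+D*((z-C[2])/D[:,2])[:,None]
def proj(p,X):
    K,d,W=cam(p);X=np.array(X,float).reshape(-1,3)
    return cv2.projectPoints(X,cv2.Rodrigues(W[:3,:3])[0],W[:3,3],K,d)[0][:,0]
E
python3 - <<'E'
from h import *
s=r.get_state();print({k:np.round(v,3).tolist() for k,v in s.items()})
a=r.read_camera('top');b=r.read_camera('side')
save('a.png',np.vstack([a['img']]));save('b.png',b['img'])
for p,n in((a,'top'),(b,'side')):
    W=np.array(p['world_to_cam']);print(n,'campos',-W[:3,:3].T@W[:3,3],'fwd',W[2,:3])
    for q in['oak_piece','sander','crate','start_button','stop_button','mitre_fence','gouge','square']:
        print(q,[(round(o['score'],2),o['rect']) for o in r.cut_out(p,q)][:4])
E
```

```text
{'time_s': 0.0, 'qpos': [-1.196, 0.333, -0.065, 1.461, 0.022, 1.35, -0.088], 'qd': [-0.001, -0.002, 0.001, 0.001, 0.001, 0.0, -0.0], 'effort': [0.001, -62.326, 0.025, -38.99, -0.061, 0.04, 0.0], 'tcp_pos': [0.242, 0.576, 0.222], 'tool_rot': [-0.621, -3.079, 0.002], 'wrist_force': [0.164, -0.718, -0.38], 'ft_torque': [0.014, -0.012, -0.005], 'opening': 0.087}
top campos [ 0.40329724 -0.09519467  1.10163754] fwd [ 0.19976699 -0.0156992  -0.97971766]
oak_piece [(0.93, [153.2, 296.3, 15.2, 34.2]), (0.9, [176.6, 96.4, 18.8, 44.2]), (0.88, [252.7, 176.9, 34.1, 41.2]), (0.68, [118.8, 127.6, 28.9, 22.8])]
sander []
crate [(0.78, [310.2, 198.8, 115.1, 98.6]), (0.45, [248.8, 260.7, 43.7, 55.5]), (0.25, [206.9, 200.9, 14.4, 17.0])]
start_button [(0.67, [200.2, 232.1, 9.3, 9.7])]
stop_button [(0.57, [205.6, 205.7, 13.8, 16.9])]
mitre_fence [(0.59, [150.0, 129.4, 47.8, 50.7])]
gouge [(0.72, [127.4, 218.8, 61.1, 20.5]), (0.62, [247.9, 139.4, 90.7, 14.6])]
square [(0.67, [251.8, 260.8, 38.4, 52.3])]
side campos [ 0.16960961 -0.84826056  0.67208511] fwd [ 0.43312813  0.73823336 -0.51711849]
oak_piece [(0.96, [271.1, 174.4, 38.1, 20.5]), (0.93, [105.8, 212.5, 32.7, 14.9]), (0.64, [244.4, 166.1, 24.8, 14.3]), (0.59, [171.9, 141.7, 26.3, 29.4])]
sander [(0.83, [145.5, 100.8, 120.5, 141.7]), (0.51, [228.0, 135.3, 38.1, 22.3])]
crate [(0.74, [218.9, 203.9, 14.7, 8.1]), (0.6, [187.2, 268.6, 162.3, 115.4])]
start_button [(0.47, [194.0, 207.1, 9.0, 12.1])]
stop_button [(0.65, [180.2, 191.5, 61.0, 42.5]), (0.23, [175.6, 140.6, 24.7, 27.9])]
mitre_fence [(0.62, [228.6, 136.0, 38.1, 25.2])]
gouge [(0.97, [295.3, 216.4, 54.1, 60.5])]
square [(0.93, [140.9, 257.0, 54.7, 41.6])]
```

```bash
python3 -c "
import cv2,numpy as np
cv2.imwrite('pics/ab.png',cv2.resize(np.vstack([cv2.imread('pics/a.png')]),(800,600)))"
```

```text
(no output)
```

View pics/ab.png

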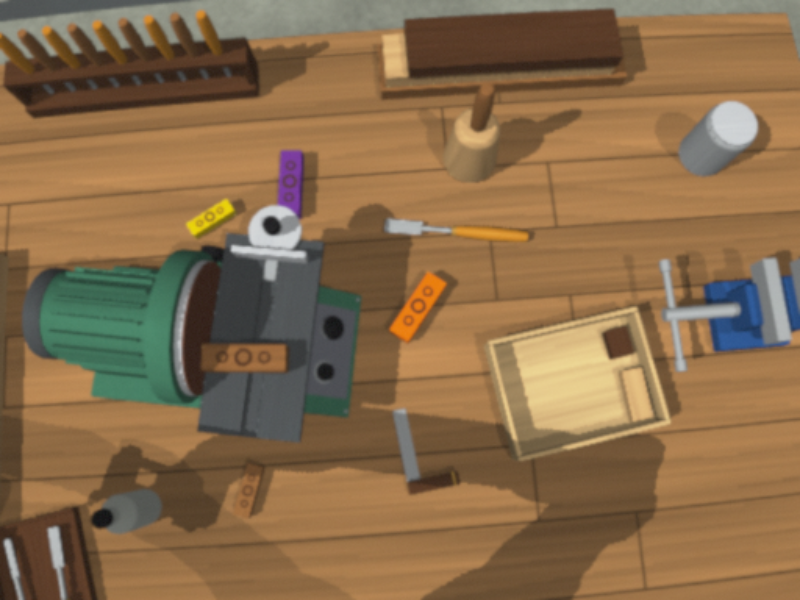

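View pics/b.png

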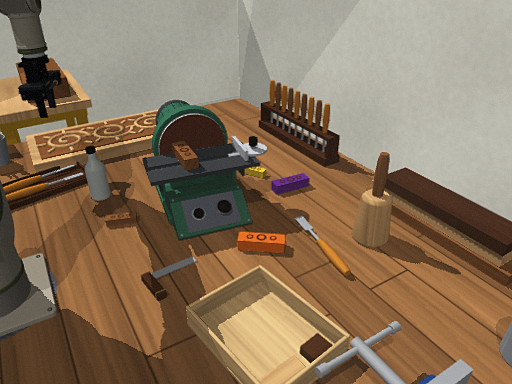

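The top view shows the brown oak piece on the sander table at about (245,357) of the 800-px picture. The smaller brown look-alike is on the bench at (249,490), the buttons are at (333,328) for stop and (325,372) for start, and the crate is at (578,382) with scraps at its right end. The networks missed the oak on the table, so I'll measure it from enlarged pixels.

```bash
python3 - <<'E'
from h import *
p=r.read_camera('top')
s=.64
def P(n,uv,z): print(n,np.round(onplane(p,np.array(uv)*s,z),3).tolist())
P('table fr/far, fr/near, back/near',[(322,242),(300,440),(199,430)],.165)
P('oak corners rough',[(203,344),(286,344),(287,371),(203,371)],.197)
P('crate',[(489,342),(638,309),(668,420),(520,458)],.055)
P('scraps',[(604,333),(628,326),(634,351),(610,358),(622,370),(645,366),(652,412),(630,420)],.033)
P('start,stop',[(325,372),(333,328)],.05)
P('square',[(400,411),(417,492),(458,480)],.01)
P('gouge',[(388,227),(530,236)],.02)
P('small brown',[(249,490)],.02)
im=p['img']
save('c.png',cv2.resize(im[140:290,110:310],(800,600),interpolation=cv2.INTER_CUBIC))
w=wrist();save('w.png',w['img'])
E
```

```text
table fr/far, fr/near, back/near [[0.698, -0.003, 0.165], [0.407, 0.045, 0.165], [0.431, 0.19, 0.165]]
oak corners rough [[0.55, 0.172, 0.197], [0.542, 0.053, 0.197], [0.503, 0.053, 0.197], [0.512, 0.172, 0.197]]
crate [[0.541, -0.255, 0.055], [0.577, -0.511, 0.055], [0.391, -0.534, 0.055], [0.352, -0.286, 0.055]]
scraps [[0.544, -0.455, 0.033], [0.553, -0.498, 0.033], [0.51, -0.502, 0.033], [0.501, -0.459, 0.033], [0.479, -0.477, 0.033], [0.483, -0.517, 0.033], [0.406, -0.518, 0.033], [0.396, -0.479, 0.033]]
start,stop [[0.513, 0.016, 0.05], [0.585, -0.002, 0.05]]
square [[0.443, -0.102, 0.01], [0.309, -0.119, 0.01], [0.323, -0.188, 0.01]]
gouge [[0.762, -0.105, 0.02], [0.727, -0.352, 0.02]]
small brown [[0.333, 0.154, 0.02]]
```

View pics/c.png

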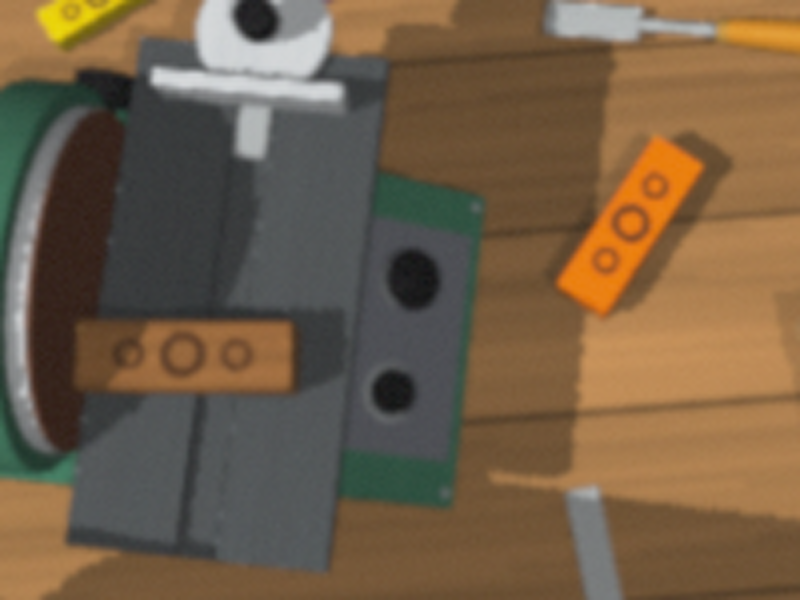

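View pics/w.png

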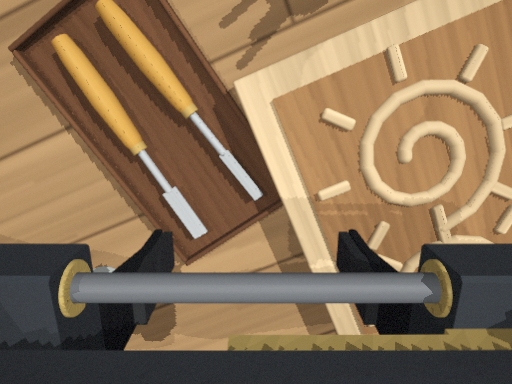

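The crop agrees with the rough fix. The oak centre is near (0.527, 0.112) with its long axis at about 86°. The wrist view shows only the start area, with nothing in the hand. I'm moving above the oak for a closer look.

Call:
jog_arm --deltas '[100,0,0,0.045,0,100,0.025,-0.041,0.008,-6.5,100,0.025,-0.041,0.008,-6.5,100,0.025,-0.041,0.008,-6.5,100,0.025,-0.041,0.008,-6.5,100,0.025,-0.041,0.008,-6.5,100,0.025,-0.041,0.008,-6.5,100,0.025,-0.041,0.008,-6.5,100,0.025,-0.041,0.008,-6.5,100,0.025,-0.041,0.008,-6.5,100,0.025,-0.041,0.008,-6.5,100,0.025,-0.041,0.008,-6.5]'

```text
time_s: 2.2
tcp_pos: [0.5178, 0.1234, 0.3563]
tool_rot: [2.308, 2.131, 0.001]
wrist_force: [1.2, 0.7, -0.3]
opening: 0.087
```

```bash
python3 - <<'E'
from h import *
s=r.get_state();print(s['time_s'],np.round(s['tcp_pos'],4),np.round(s['tool_rot'],3),np.round(s['qpos'],3))
w=wrist();save('w2.png',cv2.resize(w['img'],(800,600)))
for o in r.cut_out(w,'oak_piece')[:3]:
    m=o['region'].astype(np.uint8);print(o['score'],o['rect'])
    c=max(cv2.findContours(m,0,1)[0],key=cv2.contourArea)
    print(np.round(cv2.boxPoints(cv2.minAreaRect(c)),1).tolist())
    X=onplane(w,c[:,0],.197)[:,:2].astype(np.float32);print(cv2.minAreaRect(X))
E
```

```text
2.2 [0.5178 0.1234 0.3563] [2.308e+00 2.131e+00 1.000e-03] [-0.697  0.079  0.409  1.494 -0.032  1.574 -0.369]
0.95 [99.5, 122.1, 64.5, 29.3]
[[97.19999694824219, 138.10000610351562], [102.19999694824219, 118.0999984741211], [163.60000610351562, 133.39999389648438], [158.60000610351562, 153.39999389648438]]
((0.40132972598075867, 0.1727633774280548), (0.02003166824579239, 0.0582970455288887), 71.05868530273438)
0.72 [443.7, 158.5, 67.0, 27.0]
[[442.6000061035156, 183.8000030517578], [443.20001220703125, 155.39999389648438], [511.70001220703125, 157.0], [511.0, 185.3000030517578]]
((0.7369006872177124, 0.11236363649368286), (0.028474031016230583, 0.07212516665458679), 84.24229431152344)
0.62 [245.5, 118.4, 43.6, 121.1]
[[247.0, 120.0], [286.0, 120.0], [286.0, 238.0], [247.0, 238.0]]
((0.5276170969009399, 0.11711718142032623), (0.12083257734775543, 0.03771599382162094), 85.61672973632812)
```

View pics/w2.png

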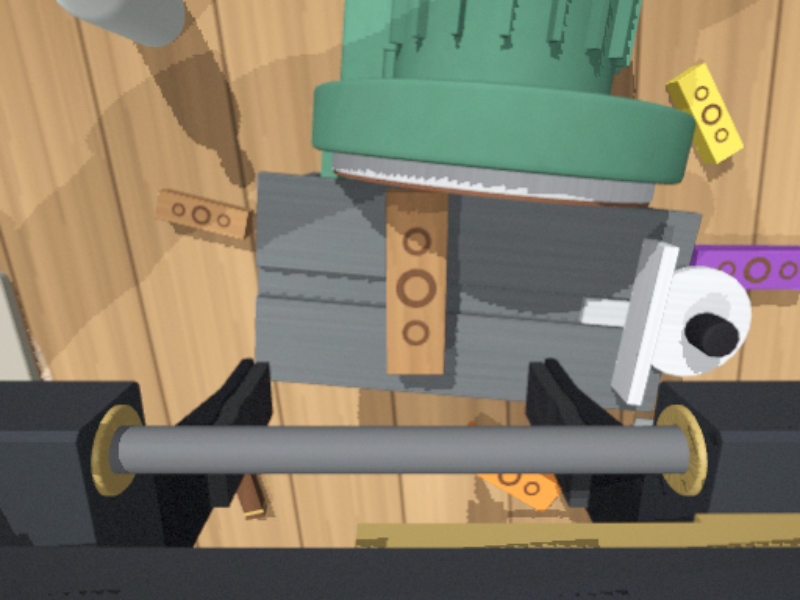

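The wrist view shows the oak end-on to the disc at (415,285), between the open fingers, with nothing beside it. The network fix is (0.5276, 0.1171) at 85.6°, and the jaws already line up. Descending to grasp and lift.

Call:
jog_arm --deltas '[100,0.0095,-0.01,-0.02,0,100,0,0,-0.045,0,100,0,0,-0.045,0,100,0,0,-0.04,0,100,0,0,-0.025,0,100,0,0,-0.011,0,100,0,0,0,0]'

```text
time_s: 3.0
tcp_pos: [0.526, 0.1153, 0.1687]
tool_rot: [-2.302, -2.137, 0.003]
wrist_force: [0.6, 1.0, -0.0]
opening: 0.0871
```

Call:
jog_arm --deltas '[0,0,0,0,0,0,0,0,0,0,0,0,0,0,0,0,0,0,0,0,0,0,0,0,0,0,0,0,0,0,0,0,0,0,0,0,0,0,0,0]' --grip_force 25

```text
time_s: 3.8
tcp_pos: [0.5267, 0.1152, 0.1696]
tool_rot: [2.303, 2.137, 0.0]
wrist_force: [0.4, -0.4, 0.5]
opening: 0.0378
```

Call:
jog_arm --deltas '[0,0,0,0.02,0,0,0,0,0.04,0,0,0,0,0.045,0,0,-0.0067,-0.047,0.005,1.2,0,-0.0067,-0.047,0,1.2,0,-0.0067,-0.047,0,1.2,0,-0.0067,-0.047,0,1.2,0,-0.0067,-0.047,0,1.2,0,-0.0067,-0.047,0,1.2,0,-0.0067,-0.047,0,1.2,0,-0.0067,-0.047,0,1.2,0,-0.0067,-0.047,0,1.2]'

```text
time_s: 5.0
tcp_pos: [0.4657, -0.3094, 0.2797]
tool_rot: [2.09, 2.345, 0.001]
wrist_force: [1.1, 0.8, -2.4]
opening: 0.0378
```

```bash
python3 - <<'E'
from h import *
s=r.get_state();print(s['time_s'],np.round(s['tcp_pos'],4),np.round(s['tool_rot'],3),s['opening'])
p=r.read_camera('top')
for q in['crate']:
  for o in r.cut_out(p,q)[:2]:
    m=o['region'].astype(np.uint8);print(o['score'],o['rect'],m.sum())
    c=max(cv2.findContours(m,0,1)[0],key=cv2.contourArea)
    X=onplane(p,c[:,0],.055)[:,:2].astype(np.float32);print(cv2.minAreaRect(X))
save('t2.png',cv2.resize(p['img'][150:330,250:490],(800,600),interpolation=cv2.INTER_CUBIC))
E
```

```text
5.0 [ 0.4657 -0.3094  0.2797] [2.090e+00 2.345e+00 1.000e-03] 0.03777046756047335
0.62 [310.0, 212.8, 44.9, 81.3] 2255
((0.4519120454788208, -0.30618536472320557), (0.20048795640468597, 0.10007400065660477), 8.296536445617676)
```

View pics/t2.png

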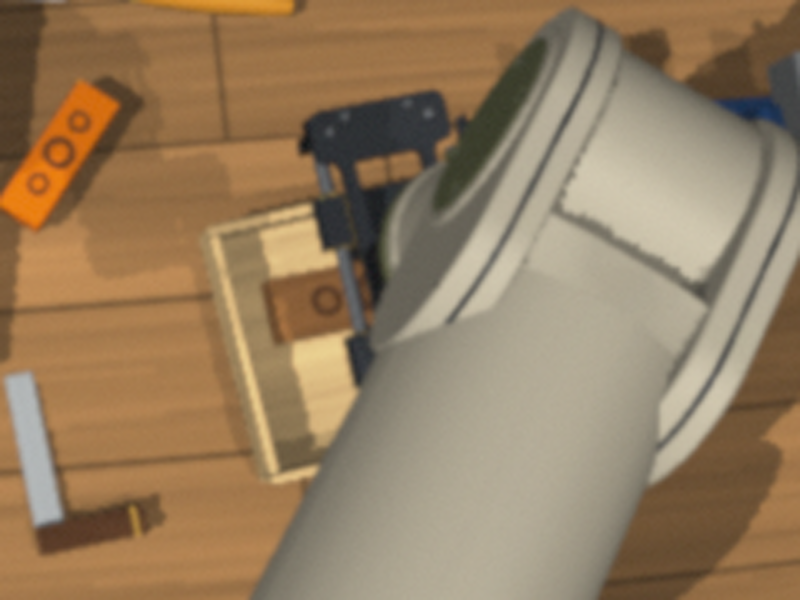

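The crate lies under the carried oak, with its near-left corner at (265,478) and far-left at (205,235). Its angle is about 8.3°, matching my estimate. Shifting deeper into the crate and lowering.

Call:
jog_arm --deltas '[0,-0.003,-0.028,0,0.9,0,-0.003,-0.028,0,0.9,0,0,0,-0.045,0,0,0,0,-0.045,0,0,0,0,-0.045,0,0,0,0,-0.045,0,0,0,0,-0.04,0,0,0,0,-0.025,0,0,0,0,-0.012,0,0,0,0,0,0]'

```text
time_s: 6.1
tcp_pos: [0.4596, -0.3632, 0.0214]
tool_rot: [-2.053, -2.375, 0.001]
wrist_force: [0.0, 0.3, -0.9]
opening: 0.0379
```

Call:
jog_arm --deltas '[0,0,0,-0.004,0,0,0,0,-0.003,0,0,0,0,-0.001,0,0,0,0,-0.001,0,0,0,0,0,0]'

```text
time_s: 6.6
tcp_pos: [0.4605, -0.3638, 0.0139]
tool_rot: [2.054, 2.376, 0.0]
wrist_force: [-0.1, 0.6, -1.0]
opening: 0.0378
```

Call:
jog_arm --deltas '[0,0,0,-0.001,0,0,0,0,-0.0005,0,0,0,0,0,0]'

```text
time_s: 6.9
tcp_pos: [0.4605, -0.3638, 0.0126]
tool_rot: [2.055, 2.376, 0.001]
wrist_force: [-1.8, 2.0, 4.9]
opening: 0.0379
```

Call:
jog_arm --deltas '[80,0,0,0,0,80,0,0,0,0,80,0,0,0,0,80,0,0,0,0,80,0,0,0.02,0,80,0,0,0.04,0,80,0,0,0.045,0,80,0,0.02,0.045,0,80,0,0.045,0.02,0,80,0,0.048,0,0,80,0,0.048,0,0,80,0,0,0,0]'

```text
time_s: 8.1
tcp_pos: [0.4614, -0.196, 0.182]
tool_rot: [-2.043, -2.384, -0.005]
wrist_force: [0.8, 0.1, 0.5]
opening: 0.0698
```

```bash
python3 - <<'E'
from h import *
s=r.get_state();print(s['time_s'],np.round(s['tcp_pos'],4),np.round(s['tool_rot'],3),np.round(s['qpos'],3))
p=r.read_camera('side')
for q in['oak_piece','start_button','stop_button','crate']:
    print(q,[(round(o['score'],2),np.round(o['rect'],0).tolist()) for o in r.cut_out(p,q)][:4])
save('s2.png',cv2.resize(p['img'][120:384,20:372],(800,600),interpolation=cv2.INTER_CUBIC))
w=wrist();save('w3.png',w['img'])
for q in['oak_piece','crate']:
    print(q,[(round(o['score'],2),np.round(o['rect'],0).tolist()) for o in r.cut_out(w,q)][:4])
E
```

```text
8.1 [ 0.4614 -0.196   0.182 ] [-2.043 -2.384 -0.005] [-0.394  0.084  0.752  1.87  -0.065  1.211  0.533]
oak_piece [(0.97, [232.0, 299.0, 52.0, 49.0]), (0.96, [239.0, 232.0, 49.0, 24.0]), (0.94, [273.0, 176.0, 38.0, 19.0]), (0.92, [104.0, 215.0, 34.0, 9.0])]
start_button []
stop_button [(0.42, [221.0, 203.0, 5.0, 9.0])]
crate [(0.71, [188.0, 270.0, 165.0, 113.0])]
oak_piece [(0.89, [367.0, 78.0, 114.0, 120.0]), (0.77, [214.0, 259.0, 43.0, 76.0])]
crate [(0.62, [132.0, 222.0, 200.0, 128.0])]
```

View pics/s2.png

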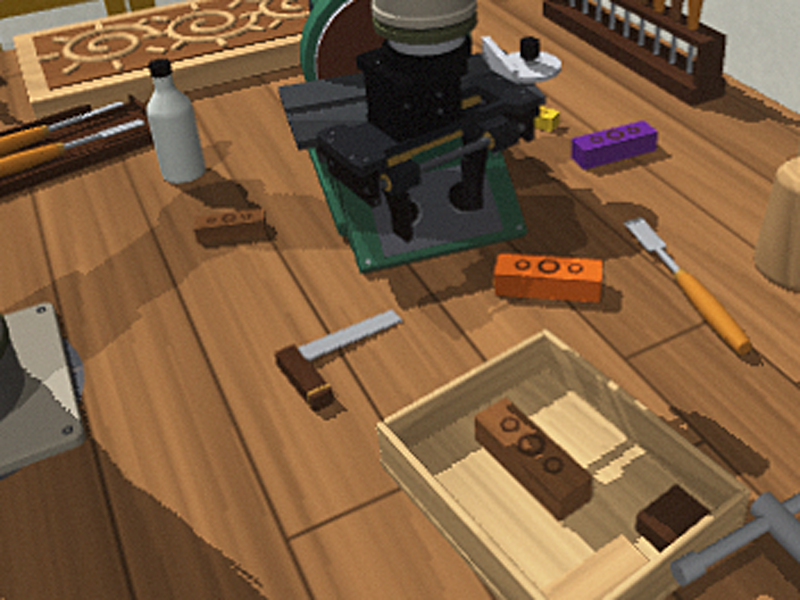

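Seen from the side, the oak lies flat in the crate at (535,455), clear of both scraps, and nothing else has moved. The jog only yaws, so I need to know how far the vertical hand overhangs its fingers. I'm overlaying its size on the picture.

```bash
python3 - <<'E'
from h import *
s=r.get_state();p=r.read_camera('side')
M=R.from_rotvec(s['tool_rot']).as_matrix();t=np.array(s['tcp_pos'])
x0,y0,k=140,90,5
im=cv2.resize(p['img'][y0:y0+120,x0:x0+140,::-1],None,fx=k,fy=k,interpolation=cv2.INTER_CUBIC).copy()
for z,c in((-.07,(0,0,255)),(-.10,(0,255,255)),(-.128,(0,255,0)),(-.19,(255,0,255))):
    q=proj(p,[M@np.array(v)+t for v in((.0375,.095,z),(.0375,-.095,z),(-.0375,-.095,z),(-.0375,.095,z))])
    cv2.polylines(im,[((q-[x0,y0])*k).astype(int)],True,c,1)
q=proj(p,[M@np.array(v)+t for v in((.0095,.035,0),(-.0095,.035,0),(.0095,-.035,0),(-.0095,-.035,0))])
for u in (q-[x0,y0])*k: cv2.circle(im,tuple(int(a) for a in u),3,(255,255,0),-1)
cv2.imwrite('pics/g.png',im);print(M.round(2).tolist())
E
```

```text
[[-0.14, 0.99, -0.0], [0.99, 0.14, -0.0], [-0.0, -0.0, -1.0]]
```

View pics/g.png

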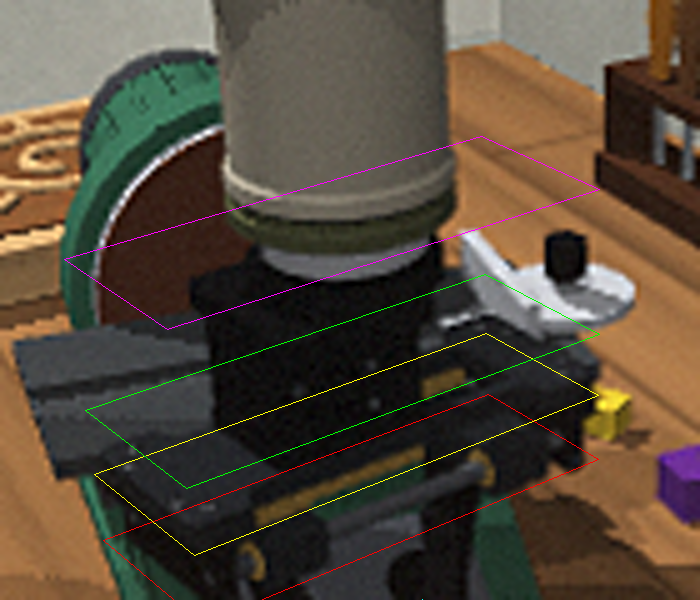

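Extra facts so far: the hand's frame sits 70–110 mm above the fingertips and overhangs the fingers by about 28 mm, with the block above it. A vertical hand therefore fouls the table by a few mm, so a slight lean is needed. The jog has no tilt, but a pose out of reach is approached as far as the arm can, which may lean the tool. I'm testing that in free space, well up and clear of everything.

Call:
jog_arm --deltas '[0,0.02,0,0.045,0,0,0.02,0,0.045,0,0,0.02,0,0.045,0,0,0.02,0,0.045,0,0,0.02,0,0.045,0,0,0.02,0,0.045,0,0,0.02,0,0.045,0,0,0.02,0,0.045,0,0,0.02,0,0.045,0,0,0.02,0,0.045,0,0,0.02,0,0.045,0,0,0.02,0,0.045,0]'

```text
time_s: 9.75
tcp_pos: [0.6381, -0.1852, 0.5825]
tool_rot: [1.968, 2.298, 0.057]
wrist_force: [-0.0, -0.4, 0.0]
opening: 0.0008
```

```bash
cat > st.py <<'E'
from h import *
s=r.get_state();M=R.from_rotvec(s['tool_rot']).as_matrix()
print(s['time_s'],np.round(s['tcp_pos'],4),'z',M[:,2].round(3),'y',M[:,1].round(3),'q',np.round(s['qpos'],3),np.round(s['wrist_force'],1))
E
python3 st.py
```

```text
9.75 [ 0.6381 -0.1852  0.5825] z [ 0.112 -0.047 -0.993] y [0.982 0.156 0.104] q [ 0.073  0.52   0.38   0.461 -0.21   2.058  0.438] [-0.  -0.4  0. ]
```

The tool leaned about 7° outward at the edge of reach, with joint 6 at its limit. I'm pushing a little further, then checking whether the lean stays on the way back.

Call:
jog_arm --deltas '[0,0.02,0,0.045,0,0,0.02,0,0.045,0,0,0.02,0,0.045,0,0,0.02,0,0.045,0,0,0.02,0,0.045,0,0,0.02,0,0.045,0]'

```text
time_s: 10.35
tcp_pos: [0.6607, -0.1615, 0.6739]
tool_rot: [1.833, 2.145, 0.187]
wrist_force: [-0.2, -0.1, 0.6]
opening: 0.0006
```

```bash
python3 st.py
```

```text
10.35 [ 0.6607 -0.1615  0.6739] z [ 0.318 -0.102 -0.943] y [0.939 0.172 0.298] q [ 0.051  0.56   0.572  0.21  -0.403  2.058  0.397] [-0.2 -0.1  0.6]
```

Call:
jog_arm --deltas '[0,-0.02,0,-0.045,0,0,-0.02,0,-0.045,0,0,-0.02,0,-0.045,0,0,-0.02,0,-0.045,0]'

```text
time_s: 10.75
tcp_pos: [0.6191, -0.1572, 0.5792]
tool_rot: [1.842, 2.121, 0.19]
wrist_force: [-0.1, -1.4, 3.0]
opening: 0.0005
```

```bash
python3 st.py
```

```text
10.75 [ 0.6191 -0.1572  0.5792] z [ 0.327 -0.11  -0.939] y [0.938 0.158 0.308] q [-0.4    0.172  0.7    1.    -0.093  1.655  0.388] [-0.1 -1.4  3. ]
```

The lean persists: about 20° now, but in the jaw plane. I want it square to the jaws, so I'll turn about −120° and push out again. The vector sum should then give a lean of about 35° with the jaws horizontal.

Call:
jog_arm --deltas '[0,0,0,0,-8.5,0,0,0,0,-8.5,0,0,0,0,-8.5,0,0,0,0,-8.5,0,0,0,0,-8.5,0,0,0,0,-8.5,0,0,0,0,-8.5,0,0,0,0,-8.5,0,0,0,0,-8.5,0,0,0,0,-8.5,0,0,0,0,-8.5,0,0,0,0,-8.5]'

```text
time_s: 11.95
tcp_pos: [0.5981, -0.1629, 0.54]
tool_rot: [2.797, -0.092, -0.173]
wrist_force: [0.2, 0.4, 0.2]
opening: 0.0003
```

```bash
python3 st.py
```

```text
11.95 [ 0.5981 -0.1629  0.54  ] z [-0.131 -0.327 -0.936] y [-0.043 -0.941  0.335] q [-0.404  0.566  0.978  0.7   -0.117  2.058 -1.208] [0.2 0.4 0.2]
```

Call:
jog_arm --deltas '[0,0,0,-0.02,-8.5,0,0,0,-0.02,-8.5,0,0,0,0,-6,0,0.03,-0.008,0.038,0,0,0.03,-0.008,0.038,0,0,0.03,-0.008,0.038,0,0,0.03,-0.008,0.038,0,0,0.03,-0.008,0.038,0,0,0.03,-0.008,0.038,0,0,0.03,-0.008,0.038,0]'

```text
time_s: 12.95
tcp_pos: [0.6758, -0.2036, 0.6078]
tool_rot: [2.677, -0.518, 0.222]
wrist_force: [0.0, 0.2, 0.4]
opening: 0.0006
```

```bash
python3 st.py
```

```text
12.95 [ 0.6758 -0.2036  0.6078] z [ 0.077 -0.416 -0.906] y [-0.387 -0.85   0.357] q [-0.135  0.696  0.944  0.276 -0.269  2.058 -1.533] [0.  0.2 0.4]
```

Call:
jog_arm --deltas '[0,-0.01,0,-0.025,-8,0,-0.01,0,-0.025,-8,0,-0.01,0,-0.025,-8,0,0,0,0,-8,0,0.03,-0.008,0.038,0,0,0.03,-0.008,0.038,0,0,0.03,-0.008,0.038,0,0,0.03,-0.008,0.038,0,0,0.03,-0.008,0.038,0,0,0.03,-0.008,0.038,0,0,0.03,-0.008,0.038,0,0,0.03,-0.008,0.038,0]'

```text
time_s: 14.15
tcp_pos: [0.682, -0.2546, 0.6175]
tool_rot: [2.417, -1.143, 0.393]
wrist_force: [1.4, 3.5, 1.2]
opening: 0.0003
```

```bash
python3 st.py
```

```text
14.15 [ 0.682  -0.2546  0.6175] z [ 0.068 -0.498 -0.865] y [-0.782 -0.564  0.264] q [-0.038  0.784  1.34   0.162 -0.62   2.058 -1.941] [1.4 3.5 1.2]
```

Call:
jog_arm --deltas '[0,-0.03,0.02,-0.03,-8,0,-0.03,0.02,-0.03,-8,0,-0.03,0.02,-0.03,-8,0,-0.01,0.01,0,0,0,0.03,0,0.038,0,0,0.03,0,0.038,0,0,0.03,0,0.038,0,0,0.03,0,0.038,0,0,0.03,0,0.038,0]'

```text
time_s: 15.05
tcp_pos: [0.6695, -0.2114, 0.6361]
tool_rot: [2.188, -1.467, 0.503]
wrist_force: [0.1, -0.5, -0.2]
opening: 0.0006
```

```bash
python3 st.py
```

```text
15.05 [ 0.6695 -0.2114  0.6361] z [ 0.048 -0.556 -0.83 ] y [-0.929 -0.329  0.167] q [-0.185  0.734  1.14   0.235 -0.269  2.058 -2.261] [ 0.1 -0.5 -0.2]
```

Call:
jog_arm --deltas '[0,0.03,0.01,0.038,0,0,0.03,0.01,0.038,0,0,0.03,0.01,0.038,0,0,0.03,0.01,0.038,0]'

```text
time_s: 15.45
tcp_pos: [0.6766, -0.1672, 0.6744]
tool_rot: [2.196, -1.425, 0.639]
wrist_force: [-1.2, -0.8, 0.8]
opening: 0.0001
```

```bash
python3 st.py
```

```text
15.45 [ 0.6766 -0.1672  0.6744] z [ 0.139 -0.591 -0.795] y [-0.922 -0.37   0.113] q [-0.231  0.733  1.337  0.161 -0.441  2.058 -2.276] [-1.2 -0.8  0.8]
```

Lean is now 37° with the jaws within 6.5° of horizontal, close to the panel's 35°. Next is a turn of +157° so the tool points towards the sander's back, while coming down to a standoff in front of the panel.

Call:
jog_arm --deltas '[0,-0.022,0.004,-0.04,8.4,0,-0.022,0.004,-0.04,8.4,0,-0.022,0.004,-0.04,8.4,0,-0.022,0.004,-0.04,8.4,0,-0.022,0.004,-0.04,8.4,0,-0.022,0.004,-0.04,8.4,0,-0.022,0.004,-0.03,8.4,0,-0.015,0,-0.02,8.4,0,0,0,0,8.4,0,0,0,0,8.4,0,0,0,0,8.4,0,0,0,0,8.4]'

```text
time_s: 16.65
tcp_pos: [0.5634, -0.1703, 0.6396]
tool_rot: [2.88, -0.384, 0.927]
wrist_force: [-0.4, -0.6, -0.2]
opening: 0.0001
```

```bash
python3 st.py
```

```text
16.65 [ 0.5634 -0.1703  0.6396] z [ 0.561 -0.163 -0.812] y [-0.265 -0.964  0.01 ] q [-1.312 -0.486  0.831  1.263  0.753  1.626 -2.014] [-0.4 -0.6 -0.2]
```

Call:
jog_arm --deltas '[0,-0.01,0.005,-0.03,8,0,-0.01,0.005,-0.03,8,0,-0.01,0.005,-0.03,8,0,-0.01,0.005,-0.03,8,0,-0.01,0.005,-0.03,8,0,0,0.005,-0.03,8,0,0,0,-0.03,8,0,0,0,-0.03,8,0,0,0,-0.02,8,0,0,0,-0.02,8]'

```text
time_s: 17.65
tcp_pos: [0.5089, -0.1355, 0.3677]
tool_rot: [-2.337, -1.431, -0.759]
wrist_force: [-16.7, -34.1, -23.1]
opening: 0.0006
```

```bash
python3 st.py
```

```text
17.65 [ 0.5089 -0.1355  0.3677] z [ 0.281  0.504 -0.817] y [ 0.887 -0.46   0.021] q [-1.147 -0.5    1.34   1.662 -0.1    1.407 -0.253] [-16.7 -34.1 -23.1]
```

Call:
jog_arm --deltas '[0,0,0,0,0]'

```text
time_s: 17.75
tcp_pos: [0.5095, -0.1301, 0.3683]
tool_rot: [-2.332, -1.438, -0.756]
wrist_force: [-0.0, 0.8, -0.4]
opening: 0.0003
```

```bash
python3 - <<'E'
from h import *
s=r.get_state();print(np.round(s['wrist_force'],1),np.round(s['qd'],2))
p=r.read_camera('side');save('s3.png',cv2.resize(p['img'][0:300,0:400],(800,600),interpolation=cv2.INTER_CUBIC))
E
python3 st.py
```

```text
[-0.   0.8 -0.4] [ 0.07 -0.01  0.06 -0.02 -0.01 -0.05 -0.14]
17.8 [ 0.5097 -0.1334  0.3682] z [ 0.282  0.504 -0.816] y [ 0.886 -0.464  0.019] q [-1.147 -0.499  1.338  1.663 -0.102  1.405 -0.26 ] [-0.4 -0.5  0.1]
```

View pics/s3.png

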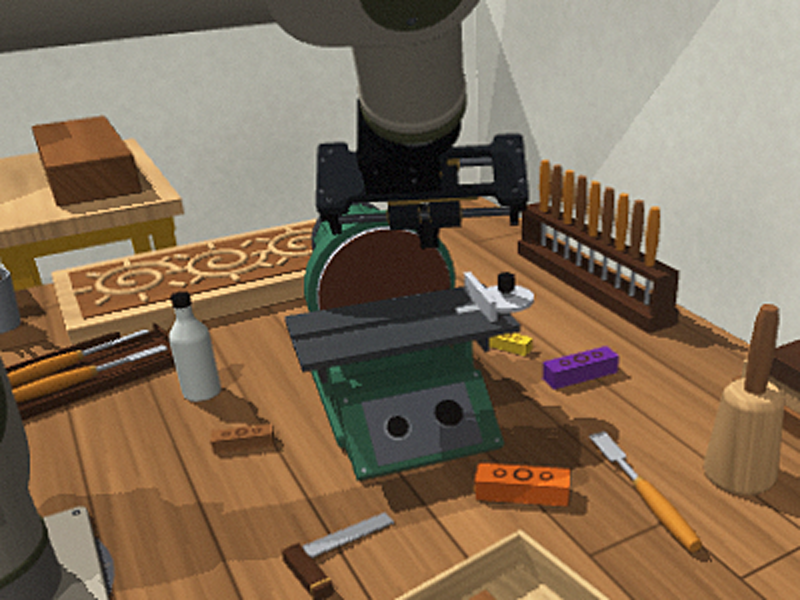

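The hand is clear in free space, leaning the right way, and the force spike was only dynamic. Start shows at (398,426) and stop at (449,412). I'm fixing the button position from both views.

```bash
python3 - <<'E'
from h import *
a=r.read_camera('side');b=r.read_camera('top')
for nm,ua,ub in(('start',(199,213),(110+393/4,140+391/4)),('stop',(224.5,206),(110+414/4,140+279/4))):
    A=[];B=[]
    L=[]
    for p,u in((a,ua),(b,ub)):
        P=onplane(p,[u],0.);C=onplane(p,[u],.5);L.append((P[0],(C-P)[0]/np.linalg.norm(C-P)))
    (p1,d1),(p2,d2)=L
    t=np.linalg.lstsq(np.c_[d1,-d2],p2-p1,rcond=None)[0]
    print(nm,(p1+d1*t[0]).round(4),(p2+d2*t[1]).round(4))
e=onplane(b,[(110+387/4,140+62/4),(110+329/4,140+571/4)],.165);print('edge',e.round(4),e.mean(0).round(4))
d=e[1]-e[0];print('sander y az',np.degrees(np.arctan2(d[1],d[0])))
print('exp start uv side',proj(a,[.5145,.014,.053]),'top',proj(b,[.5145,.014,.053]))
E
```

```text
start [0.5159 0.0144 0.049 ] [0.5143 0.015  0.0489]
stop [ 0.5854 -0.004   0.0583] [ 0.5838 -0.0034  0.0581]
edge [[ 0.6961 -0.0042  0.165 ]
 [ 0.4044  0.0442  0.165 ]] [0.5503 0.02   0.165 ]
sander y az 170.5917871688635
exp start uv side [[198.4706778  211.99970055]] top [[208.4454371  237.46724105]]
```

Call:
jog_arm --deltas '[0,-0.001,0,-0.032,4,0,-0.001,0,-0.032,4,0,-0.001,0.01,-0.032,4,0,-0.001,0.013,-0.032,4,0,-0.002,0.02,-0.032,4,0,-0.002,0.02,-0.032,0,0,0,0,0,0]'

```text
time_s: 18.6
tcp_pos: [0.4444, -0.0332, 0.1979]
tool_rot: [-2.07, -1.775, -0.686]
wrist_force: [0.2, -0.1, 0.4]
opening: 0.0008
```

```bash
cat >> st.py <<'E'
T=np.array([.515,.0145,.052]);n=np.array([-.094,-.566,.819]);d=np.array(s['tcp_pos'])-T
print('delta to start',(-d).round(4),'height off cap',(d@n).round(4),'lateral',(d-(d@n)*n).round(4),'tilt err deg',np.degrees(np.arccos(-M[:,2]@n)).round(1))
E
python3 st.py
```

```text
18.6 [ 0.4444 -0.0332  0.1979] z [ 0.145  0.538 -0.83 ] y [ 0.983 -0.17   0.061] q [-1.143 -0.499  1.34   2.05  -0.113  1.164  0.068] [ 0.2 -0.1  0.4]
delta to start [ 0.0706  0.0477 -0.1459] height off cap 0.1532 lateral [-0.0562  0.0389  0.0205] tilt err deg 3.4
```

Call:
jog_arm --deltas '[0,0.028,-0.02,-0.01,0,0,0.028,-0.02,-0.01,0,0,0,0,0,0]'

```text
time_s: 18.9
tcp_pos: [0.4643, -0.0535, 0.2088]
tool_rot: [-2.119, -1.793, -0.711]
wrist_force: [0.5, -0.3, -0.2]
opening: 0.0007
```

```bash
python3 st.py
```

```text
18.9 [ 0.4643 -0.0535  0.2088] z [ 0.189  0.507 -0.841] y [ 0.976 -0.194  0.103] q [-1.142 -0.499  1.34   2.015 -0.085  1.15   0.057] [ 0.5 -0.3 -0.2]
delta to start [ 0.0507  0.068  -0.1568] height off cap 0.1717 lateral [-0.0346  0.0291  0.0162] tilt err deg 6.6
```

The arm is stuck on its joint-2 and joint-3 limits, with the elbow swung out. I'll fit a simple 7-axis model from the logged poses and look for a lean and heading that can be reached at the button.

```bash
cat > kin.py <<'E'
from h import *
from scipy.optimize import least_squares
S=[([-1.196,.332,-.065,1.46,.022,1.35,-.088],[.242,.576,.223],[0,0,-1]),
([-.697,.079,.409,1.494,-.032,1.574,-.369],[.5178,.1234,.3563],[0,0,-1]),
([-.394,.084,.752,1.87,-.065,1.211,.533],[.4614,-.196,.182],[0,0,-1]),
([.073,.52,.38,.461,-.21,2.058,.438],[.6381,-.1852,.5825],[.112,-.047,-.993]),
([-.4,.172,.7,1.,-.093,1.655,.388],[.6191,-.1572,.5792],[.327,-.11,-.939]),
([-.185,.734,1.14,.235,-.269,2.058,-2.261],[.6695,-.2114,.6361],[.048,-.556,-.83]),
([-1.312,-.486,.831,1.263,.753,1.626,-2.014],[.5634,-.1703,.6396],[.561,-.163,-.812]),
([-1.147,-.499,1.338,1.663,-.102,1.405,-.26],[.5097,-.1334,.3682],[.282,.504,-.816]),
([-1.142,-.499,1.34,2.015,-.085,1.15,.057],[.4643,-.0535,.2088],[.189,.507,-.841])]
def fk(q,L,s,off):
    Rm=np.eye(3);p=np.zeros(3)
    ax='zyzyzyz';v=[(0,0,L[0]),(L[4],0,L[1]) ,(0,0,0),(L[5],0,L[2]),(0,0,0),(L[6],0,L[3]),(0,0,0)]
    # v added after rotation i (frames: after q1 up d1; after q3 L1; after q5 L2; after q7 L3)
    add={0:(0,0,L[0]),2:(L[4],0,L[1]),3:(-L[4],0,0),4:(L[5],0,L[2]),5:(L[6],0,0),6:(0,0,L[3])}
    for i in range(7):
        Rm=Rm@R.from_euler(ax[i],s[i]*q[i]+off[i]).as_matrix()
        if i in add:p=p+Rm@np.array(add[i])
    return p,Rm
if __name__=='__main__':
    import itertools
    q0s=[];best=[]
    for sg in itertools.product([1,-1],repeat=4):
        s=[sg[0],1,sg[1],1,sg[2],1,sg[3]]
        f=lambda x:np.concatenate([np.r_[fk(q,x[:7],s,np.r_[x[7],0,0,0,x[8],0,0])[0]-p,.2*(fk(q,x[:7],s,np.r_[x[7],0,0,0,x[8],0,0])[1][:,2]-z)] for q,p,z in S])
        for o1 in(0,1.5,3.1,-1.5):
          for o5 in (0,-1.57,3.14):
            o=least_squares(f,[.35,.4,.4,.3,0,0,0,o1,o5],max_nfev=40);best.append((o.cost,s,o.x.round(4).tolist()))
    best.sort(key=lambda b:b[0])
    for b in best[:4]:print(b)
E
python3 kin.py
```

```text
(np.float64(0.0009825189072043333), [-1, 1, -1, 1, -1, 1, 1], [0.2724, 0.4258, 0.5013, 0.343, 0.0043, 0.0089, -0.0018, -0.0543, -0.016])
(np.float64(0.0009825189072043333), [-1, 1, -1, 1, -1, 1, -1], [0.2724, 0.4258, 0.5013, 0.343, 0.0043, 0.0089, -0.0018, -0.0543, -0.016])
(np.float64(0.000982518907205115), [-1, 1, -1, 1, -1, 1, 1], [0.2724, 0.4258, 0.5013, 0.343, 0.0043, 0.0089, -0.0018, -0.0543, 6.2672])
(np.float64(0.000982518907205115), [-1, 1, -1, 1, -1, 1, -1], [0.2724, 0.4258, 0.5013, 0.343, 0.0043, 0.0089, -0.0018, -0.0543, 6.2672])
```

```bash
cat > k2.py <<'E'
from kin import *
L=[.2724,.4258,.5013,.343,.0043,.0089,-.0018];s=[-1,1,-1,1,-1,1,-1];off=[-.0543,0,0,0,-.016,0,0]
lo=np.array([-2.6,-.5,-1.47,.16,-1.27,.06,-2.6]);hi=np.array([2.6,2.12,1.34,2.42,4.41,2.06,2.6])
F=lambda q:fk(q,L,s,off)
E
python3 - <<'E'
from k2 import *
s0=r.get_state();q0=s0['qpos'];M=R.from_rotvec(s0['tool_rot']).as_matrix()
p,Rm=F(q0);print('model err',(p-s0['tcp_pos']).round(3),(Rm[:,2]-M[:,2]).round(3)); C=Rm.T@M;print('q7 off',R.from_matrix(C).as_rotvec().round(3))
T=np.array([.515,.0145,.052]);n=np.array([-.094,-.566,.819])
rng=np.random.default_rng(0)
for h in(0,.1,.2):
  sol={}
  for k in range(60):
    f=lambda q:np.r_[10*(F(q)[0]-T-h*n),3*(F(q)[1][:,2]+n),0.0*q]
    o=least_squares(f,rng.uniform(lo,hi),bounds=(lo-1e-6,hi+1e-6),max_nfev=60)
    if o.cost<1e-5: 
        m=np.minimum(o.x-lo,hi-o.x)[[0,1,2,3,4,5]].min();sol[round(m,2)]=o.x
  for m in sorted(sol,reverse=True)[:5]:print(h,m,sol[m].round(2))
  print(h,len(sol))
E
```

```text
model err [-0.     0.007  0.004] [ 0.024 -0.023 -0.008]
q7 off [0.006 0.037 1.531]
0 0.45 [ 0.42  0.34 -0.12  1.97 -0.66  1.07 -0.77]
0 0.39 [-0.18  0.38  0.55  1.97 -0.88  1.19 -2.09]
0 0.37 [ 1.24  0.62 -1.1   1.97 -0.09  0.93 -0.43]
0 0.35 [ 1.26  0.65 -1.12  1.97 -0.06  0.93 -2.49]
0 0.29 [ 1.29  0.7  -1.18  1.97  0.02  0.92  1.98]
0 12
0.1 0.53 [ 1.08  0.31 -0.74  1.89 -0.43  1.2   2.6 ]
0.1 0.51 [ 1.25  0.38 -0.96  1.89 -0.33  1.17  1.07]
0.1 0.49 [-0.17  0.29  0.66  1.9  -0.78  1.36  0.35]
0.1 0.45 [-0.3   0.32  0.81  1.9  -0.82  1.39 -1.01]
0.1 0.44 [-0.33  0.34  0.85  1.9  -0.83  1.4   1.83]
0.1 17
0.2 0.64 [ 1.24  0.26 -0.83  1.77 -0.41  1.4  -1.2 ]
0.2 0.61 [ 0.74  0.19 -0.25  1.77 -0.53  1.45  2.41]
0.2 0.58 [ 0.42  0.19  0.11  1.77 -0.59  1.48 -1.33]
0.2 0.57 [ 0.35  0.19  0.18  1.77 -0.6   1.49 -0.79]
0.2 0.55 [ 0.12  0.21  0.44  1.77 -0.64  1.51 -0.48]
0.2 21
```

```bash
cat > sim.py <<'E'
from k2 import *
Cq=R.from_rotvec([0,0,1.531]).as_matrix()
FT=lambda q:(lambda a:(a[0],a[1]@Cq))(F(q))
def ik(q,p,Rm):
    f=lambda x:(lambda a:np.r_[5*(a[0]-p),(R.from_matrix(a[1].T@Rm)).as_rotvec(),.02*(x-q)])(FT(x))
    return least_squares(f,np.clip(q,lo+1e-4,hi-1e-4),bounds=(lo,hi),max_nfev=30).x
def run(q,rows):
    p,Rm=FT(q)
    for dx,dy,dz,t in rows:
        p=p+[dx,dy,dz];Rm=R.from_euler('z',t,degrees=True).as_matrix()@Rm
        q=ik(q,p,Rm);p,Rm=FT(q)
    return q
def rep(t,q):
    p,Rm=FT(q);print(t,p.round(3),'z',Rm[:,2].round(2),'y',Rm[:,1].round(2),'q',q.round(2))
E
python3 - <<'E'
from sim import *
q=np.array(r.get_state()['qpos']);rep('now',q)
for name,d in(('out',(.04,-.01,0.0,0)),('outup',(.035,-.02,.02,0)),('right',(.02,-.04,.02,0)),('up',(0.01,0,.045,0)),('outleft',(.04,.01,.03,0))):
    a=run(q,[d]*9);rep(name,a)
    b=run(a,[tuple(-np.array(d))]*9);rep('  back',b)
E
```

```text
now [ 0.464 -0.046  0.213] z [ 0.21  0.48 -0.85] y [ 0.97 -0.21  0.13] q [-1.14 -0.5   1.34  2.01 -0.09  1.15  0.06]
out [ 0.694 -0.095  0.279] z [ 0.74 -0.01 -0.67] y [ 0.62 -0.37  0.69] q [-1.45 -0.5   1.34  2.    0.87  0.52 -0.91]
  back [ 0.409 -0.023  0.264] z [ 0.36  0.17 -0.92] y [ 0.9  -0.33  0.29] q [ 0.22 -0.5   0.01  2.2  -0.31  1.14  0.02]
outup [ 0.696 -0.186  0.418] z [ 0.69  0.04 -0.72] y [ 0.68 -0.37  0.63] q [-1.39 -0.5   1.34  1.64  0.41  0.85 -0.38]
  back [ 0.427 -0.022  0.227] z [ 0.46  0.22 -0.86] y [ 0.87 -0.33  0.38] q [ 0.3  -0.5   0.01  2.32 -0.47  0.99  0.23]
right [ 0.579 -0.354  0.414] z [ 0.62 -0.03 -0.78] y [ 0.73 -0.34  0.59] q [-1.06 -0.5   1.34  1.6   0.25  1.02  0.01]
  back [ 0.434 -0.004  0.227] z [ 0.42  0.07 -0.9 ] y [ 0.86 -0.33  0.38] q [ 0.04 -0.5  -0.    2.29 -0.15  0.93 -0.21]
up [ 0.546 -0.043  0.616] z [ 0.28  0.46 -0.84] y [ 0.95 -0.24  0.19] q [-1.69 -0.5   1.34  1.06  0.08  1.77 -0.42]
  back [ 0.456 -0.043  0.211] z [ 0.28  0.46 -0.84] y [ 0.95 -0.24  0.19] q [-0.97 -0.5   1.2   2.09 -0.11  1.08  0.07]
outleft [0.745 0.058 0.497] z [ 0.69  0.24 -0.68] y [ 0.71 -0.4   0.58] q [-1.83 -0.5   1.34  1.5   0.51  0.93 -0.74]
  back [ 0.408 -0.043  0.223] z [ 0.57  0.37 -0.73] y [ 0.82 -0.35  0.46] q [ 0.58 -0.5   0.05  2.42 -0.8   1.1   0.71]
```

```bash
cat > srch.py <<'E'
from sim import *
import sys
from multiprocessing import Pool
q0=np.array(r.get_state()['qpos']) if __name__=='__main__' else None
T=np.array([.515,.0145,.052]);n=np.array([-.094,-.566,.819]);G=T+.15*n
def seg(q,tgt,turn):
    p,_=FT(q);d=np.array(tgt)-p;N=int(max(np.ceil(np.linalg.norm(d)/.04),np.ceil(abs(turn)/8),1))
    return run(q,[tuple(d/N)+(turn/N,)]*N),N
def trial(a):
    q0,seed=a;g=np.random.default_rng(seed)
    w1=np.r_[g.uniform(.42,.7),g.uniform(-.4,.0),g.uniform(.35,.6)];t1=g.uniform(-160,30)
    w2=np.r_[g.uniform(.45,.7),g.uniform(-.4,.0),g.uniform(.25,.5)]
    try:
        qa,n1=seg(q0,w1,t1);z=FT(qa)[1][:,2];az=np.degrees(np.arctan2(z[1],z[0]));t2=(80-az+180)%360-180
        qb,n2=seg(qa,w2,t2);z=FT(qb)[1][:,2];az=np.degrees(np.arctan2(z[1],z[0]));t3=(80-az+180)%360-180
        qc,n3=seg(qb,G,t3);qc,n4=seg(qc,G,0)
    except Exception as e: return (9,)
    p,Rm=FT(qc);c=np.linalg.norm(p-G)*10+abs(np.degrees(np.arccos(np.clip(-Rm[:,2]@n,-1,1))))/15+abs(Rm[2,1])*2+max(0,.1-qc[1])*3+.01*(n1+n2+n3)
    return c,w1.round(2).tolist(),round(t1),w2.round(2).tolist(),round(t2),round(t3),qa.round(2).tolist(),qc.round(2).tolist(),p.round(3).tolist(),Rm[:,2].round(2).tolist(),Rm[:,1].round(2).tolist(),n1+n2+n3
if __name__=='__main__':
    import os
    with Pool() as P: o=sorted(P.map(trial,[(q0,i) for i in range(40*os.cpu_count())]),key=lambda x:x[0])
    for x in o[:4]:print(*x,sep=' | ')
    print(len(o))
E
OMP_NUM_THREADS=1 timeout 500 python3 srch.py
```

```text
0.6638057166330311 | [0.54, -0.01, 0.48] | -36 | [0.63, -0.05, 0.35] | 49 | 0 | [-0.79, -0.38, 0.71, 1.65, -0.04, 1.29, -0.84] | [-0.5, 0.33, 1.08, 1.85, -0.8, 1.49, 0.89] | [0.501, -0.07, 0.175] | [0.09, 0.52, -0.85] | [0.99, 0.03, 0.13] | 20
0.6731290577395357 | [0.42, -0.05, 0.41] | -36 | [0.57, -0.08, 0.47] | 50 | 0 | [0.25, -0.5, 0.13, 1.95, -0.41, 1.36, -0.4] | [0.22, 0.19, 0.24, 1.85, -0.59, 1.36, 0.73] | [0.501, -0.07, 0.175] | [0.09, 0.52, -0.85] | [0.99, 0.03, 0.12] | 21
0.6760950077001461 | [0.49, -0.23, 0.37] | -47 | [0.65, -0.05, 0.33] | 61 | 0 | [-0.61, -0.44, 0.98, 1.81, -0.04, 1.18, -0.58] | [-0.49, 0.33, 1.07, 1.85, -0.79, 1.48, 0.89] | [0.501, -0.07, 0.175] | [0.09, 0.52, -0.85] | [0.99, 0.04, 0.13] | 21
0.682133193088139 | [0.56, -0.06, 0.52] | -41 | [0.69, -0.12, 0.28] | 55 | 0 | [-0.8, -0.31, 0.81, 1.51, -0.07, 1.36, -0.84] | [-0.43, 0.3, 0.98, 1.85, -0.76, 1.46, 0.87] | [0.501, -0.07, 0.175] | [0.09, 0.52, -0.85] | [0.99, 0.03, 0.13] | 22
160
```

The model shows a way out: go up and out with about −40° of turn, then turn back while outboard, which unflips the shoulder.

Call:
jog_arm --deltas '[0,0.012,0,0.039,-5,0,0.012,0,0.039,-5,0,0.012,0,0.039,-5,0,0.012,0,0.039,-5,0,0.012,0,0.039,-5,0,0.012,0,0.039,-5,0,0.012,0,0.039,-5,0,0.012,0,0.039,-5,0,0,0,0,0]'

```text
time_s: 19.8
tcp_pos: [0.5601, -0.0499, 0.5247]
tool_rot: [-2.744, -1.016, -0.857]
wrist_force: [0.2, 0.2, -0.2]
opening: 0.0003
```

```bash
python3 st.py
```

```text
19.8 [ 0.5601 -0.0499  0.5247] z [ 0.474  0.27  -0.838] y [ 0.624 -0.774  0.104] q [-0.722 -0.276  0.739  1.495 -0.113  1.357 -0.82 ] [ 0.2  0.2 -0.2]
delta to start [-0.0451  0.0644 -0.4727] height off cap 0.4194 lateral [0.0845 0.1729 0.1292] tilt err deg 27.9
```

Call:
jog_arm --deltas '[0,0.016,-0.009,-0.03,6.4,0,0.016,-0.009,-0.03,6.4,0,0.016,-0.009,-0.03,6.4,0,0.016,-0.009,-0.03,6.4,0,0.016,-0.009,-0.03,6.4,0,0.016,-0.009,-0.03,6.4,0,0.016,-0.009,-0.03,6.4,0,0.016,-0.009,-0.03,6.4,0,0,0,0,0]'

```text
time_s: 20.7
tcp_pos: [0.6674, -0.1119, 0.2978]
tool_rot: [-2.029, -1.864, -0.638]
wrist_force: [-0.4, 0.6, -0.9]
opening: 0.0004
```

```bash
python3 st.py
```

```text
20.7 [ 0.6674 -0.1119  0.2978] z [ 0.113  0.511 -0.852] y [ 0.992 -0.104  0.069] q [-0.218  0.632  0.973  1.259 -1.005  1.751  0.577] [-0.4  0.6 -0.9]
delta to start [-0.1524  0.1264 -0.2458] height off cap 0.2585 lateral [0.1767 0.0199 0.0341] tilt err deg 3.8
```

Call:
jog_arm --deltas '[0,-0.028,0.007,-0.02,0,0,-0.028,0.007,-0.02,0,0,-0.028,0.007,-0.02,0,0,-0.028,0.007,-0.02,0,0,-0.028,0.007,-0.02,0,0,-0.026,0.006,-0.02,0,0,0,0,0,0]'

```text
time_s: 21.4
tcp_pos: [0.4975, -0.069, 0.1851]
tool_rot: [-2.032, -1.862, -0.652]
wrist_force: [0.5, -0.8, 1.1]
opening: 0.0003
```

```bash
python3 st.py;  python3 - <<'E'
from h import *
w=wrist();im=cv2.resize(w['img'],(800,600))
k=800/512
for X,c in(([.515,.0145,.052],(255,0,0)),([.585,-.004,.06],(255,255,0))):
    u=proj(w,X)[0]*k;print(u.round());cv2.drawMarker(im,tuple(int(v) for v in u),c,0,20,2)
save('w4.png',im)
for q in('start_button','stop_button'):print(q,[(round(o['score'],2),np.round(np.array(o['rect'])*k).tolist()) for o in r.cut_out(w,q)][:3])
E
```

```text
21.4 [ 0.4975 -0.069   0.1851] z [ 0.122  0.514 -0.849] y [ 0.991 -0.108  0.077] q [-0.544  0.295  1.115  1.897 -0.796  1.414  0.747] [ 0.5 -0.8  1.1]
delta to start [ 0.0175  0.0835 -0.1331] height off cap 0.1579 lateral [-0.0027  0.0059  0.0038] tilt err deg 3.8
[397. 273.]
[513. 288.]
start_button [(0.72, [370.0, 250.0, 48.0, 48.0])]
stop_button [(0.76, [480.0, 256.0, 59.0, 61.0])]
```

View pics/w4.png

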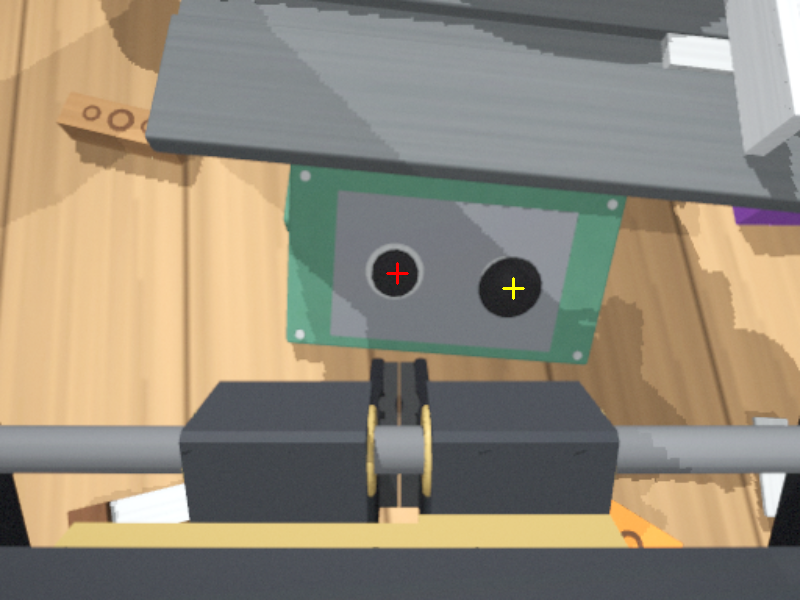

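The predicted marks land on the start cap (397,273) and the stop button (513,288). The fingers are closed, and the table edge leaves room for this lean. Approaching along the panel normal.

Call:
jog_arm --deltas '[0,0.005,0.017,-0.03,0,0,0.005,0.018,-0.03,0,0,0.004,0.02,-0.03,0,0,0.003,0.019,-0.028,0,0,0,0,0,0]'

```text
time_s: 22.05
tcp_pos: [0.5175, 0.007, 0.0658]
tool_rot: [-2.027, -1.869, -0.646]
wrist_force: [-1.1, 0.5, 0.4]
opening: 0.0004
```

```bash
python3 st.py
```

```text
22.05 [0.5175 0.007  0.0658] z [ 0.118  0.512 -0.851] y [ 0.992 -0.102  0.076] q [-0.551  0.462  0.959  2.019 -1.014  1.213  0.855] [-1.1  0.5  0.4]
delta to start [-0.0025  0.0075 -0.0138] height off cap 0.0153 lateral [0.0039 0.0011 0.0012] tilt err deg 3.9
```

Call:
jog_arm --deltas '[0,-0.002,0.002,-0.003,0,0,0,0.002,-0.003,0,0,0,0.002,-0.003,0,0,0,0.001,-0.0015,0,0,0,0,0,0]'

```text
time_s: 22.55
tcp_pos: [0.516, 0.0113, 0.0578]
tool_rot: [-2.032, -1.868, -0.651]
wrist_force: [1.1, 0.3, -0.7]
opening: 0.0005
```

```bash
python3 st.py
```

```text
22.55 [0.516  0.0113 0.0578] z [ 0.123  0.511 -0.851] y [ 0.991 -0.106  0.08 ] q [-0.554  0.466  0.951  2.034 -1.031  1.194  0.867] [ 1.1  0.3 -0.7]
delta to start [-0.001   0.0032 -0.0058] height off cap 0.0065 lateral [0.0016 0.0005 0.0005] tilt err deg 4.0
```

Call:
jog_arm --deltas '[0,0,0.0017,-0.0025,0,0,0,0.0017,-0.0025,0,0,0,0,0,0]'

```text
time_s: 22.85
tcp_pos: [0.5163, 0.0147, 0.0526]
tool_rot: [-2.032, -1.868, -0.651]
wrist_force: [1.1, -1.0, 2.4]
opening: 0.0003
```

Call:
jog_arm --deltas '[0,0,0.0011,-0.0016,0,0,0,0,0,0]'

```text
time_s: 23.05
tcp_pos: [0.5164, 0.0157, 0.0512]
tool_rot: [-2.032, -1.868, -0.652]
wrist_force: [3.2, -1.6, 4.4]
opening: 0.0009
```

Call:
jog_arm --deltas '[0,0,0.0011,-0.0016,0,0,0,0,0,0]'

```text
time_s: 23.25
tcp_pos: [0.5165, 0.0167, 0.0497]
tool_rot: [-2.032, -1.868, -0.652]
wrist_force: [3.5, -3.6, 4.6]
opening: 0.0006
```

Call:
jog_arm --deltas '[0,0,0.0011,-0.0016,0,0,0,0,0,0]'

```text
time_s: 23.45
tcp_pos: [0.5167, 0.0169, 0.0492]
tool_rot: [-2.033, -1.867, -0.654]
wrist_force: [-3.9, -7.5, 18.9]
opening: 0.0004
```

```bash
python3 st.py
```

```text
23.45 [0.5167 0.0169 0.0492] z [ 0.125  0.512 -0.85 ] y [ 0.991 -0.107  0.081] q [-0.555  0.478  0.938  2.043 -1.052  1.179  0.878] [-3.9 -7.5 18.9]
delta to start [-0.0017 -0.0024  0.0028] height off cap -0.0038 lateral [0.0013 0.0003 0.0003] tilt err deg 4.0
```

Force jumped from about 7 N to 20 N with the travel stopped, so the button has bottomed. I'm giving it a slight extra nudge and hold, then backing out along the normal.

Call:
jog_arm --deltas '[0,0,0.0003,-0.0004,0,0,0,0,0,0]'

```text
time_s: 23.65
tcp_pos: [0.5167, 0.017, 0.0492]
tool_rot: [-2.033, -1.867, -0.655]
wrist_force: [-4.5, -8.4, 22.4]
opening: 0.0005
```

Call:
jog_arm --deltas '[0,0,-0.003,0.004,0,0,0,-0.006,0.008,0,0,-0.002,-0.014,0.02,0,0,-0.003,-0.02,0.03,0,0,-0.003,-0.02,0.03,0,0,-0.003,-0.02,0.03,0,0,0,-0.03,0.03,0,0,0,0,0,0]'

```text
time_s: 24.45
tcp_pos: [0.5053, -0.099, 0.2026]
tool_rot: [-2.038, -1.868, -0.654]
wrist_force: [1.2, 0.0, -0.6]
opening: 0.0002
```

```bash
python3 st.py; python3 - <<'E'
from h import *
w=wrist();p=r.read_camera('side')
save('end.png',np.vstack([cv2.resize(w['img'][:240],(640,300)),cv2.resize(p['img'][120:384],(582,300)) if 0 else cv2.resize(p['img'][144:384],(640,300))]))
for q in('start_button','stop_button'):print(q,[(round(o['score'],2),np.round(o['rect']).tolist()) for o in r.cut_out(w,q)][:2],proj(w,[[.515,.0145,.052],[.585,-.004,.06]]).round().tolist())
print([(round(o['score'],2),np.round(o['rect']).tolist()) for o in r.cut_out(p,'oak_piece')][:5])
E
```

```text
24.45 [ 0.5053 -0.099   0.2026] z [ 0.128  0.509 -0.851] y [ 0.99  -0.11   0.083] q [-0.473  0.332  1.113  1.83  -0.803  1.477  0.776] [ 1.2  0.  -0.6]
delta to start [ 0.0097  0.1135 -0.1506] height off cap 0.1885 lateral [ 0.0081 -0.0068 -0.0038] tilt err deg 4.3
start_button [(0.75, [228.0, 139.0, 27.0, 30.0])] [[242.0, 153.0], [311.0, 161.0]]
stop_button [(0.84, [291.0, 142.0, 36.0, 36.0]), (0.72, [459.0, 241.0, 24.0, 108.0])] [[242.0, 153.0], [311.0, 161.0]]
[(0.91, [232.0, 294.0, 48.0, 55.0]), (0.67, [272.0, 176.0, 39.0, 18.0]), (0.59, [239.0, 231.0, 46.0, 22.0]), (0.57, [105.0, 212.0, 31.0, 14.0]), (0.5, [243.0, 167.0, 25.0, 13.0])]
```

View pics/end.png

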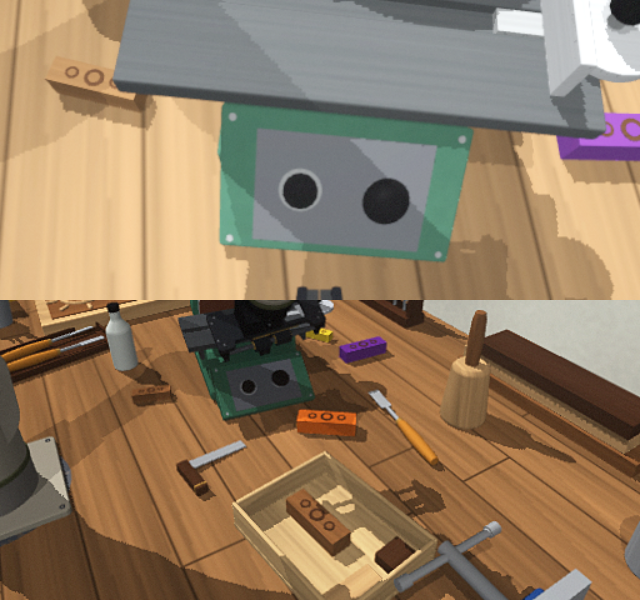

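The start cap (300,190) is back out, the stop button (386,200) was never touched, and the oak lies flat in the crate (318,520). The square, gouge and mitre gauge look unmoved and the arm is clear, so I'm handing in.

```bash
python3 -c "
from plant import r
print(r.finish_job())"
```

```text
the job is handed in; nothing more can be done
None
```

The job is handed in: the oak piece lies flat in the crate, and I pressed the sander's start button only after that. It took about 24.5 s of the 48 s allowed.

- **Oak piece:** I gripped it on the sander's table, lifted it off, lowered it until it touched the crate floor (about 5 N) and only then opened the fingers. The last side view shows it flat on the floor, clear of the scraps.
- **Start button:** The jog cannot tilt the tool, and a vertical hand would have hit the table. I leaned the tool about 31° by pushing the arm to the edge of its reach, where it gives up tool angle, then came in to within 4° of square to the panel. Travel stopped at a wrist force of about 24 N, well past the spring's 5 N, so I take it as fully down.
- **Last checks:** After backing out, the wrist picture shows the start cap out again. Nothing came near the stop button. The mitre gauge, try square and gouge look unmoved in the pictures, and the arm was touching nothing.

**Not confirmed or off:**
- **Button travel:** I could not read it directly. My position figures show about 5–6 mm against the 6 mm needed, so "fully down" rests mainly on the hard stop in the force.
- **Force spike:** The wrist read about 45 N once during a fast turn in free air. It was gone in the next reading, so I put it down to motion, not contact.
- **Joint limits:** Joints 2, 3 and 6 sat right at their limits while I worked the lean in. No reading showed one past its range.

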